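Hold the good valve cover over the engine

ROBOT

A 7-joint arm with a two-finger parallel gripper is mounted at the origin on the work surface. World frame = base frame: x ahead of the robot, y to its left, z up, the work surface at z = 0. Lengths are in mm, angles in rad, forces in N, time in s.
With the tool pointing down it reaches from about 375 to 925 mm from the base axis. Payload 3.1 kg.
Tool frame: the origin (TCP) lies between the finger pads; the fingertips stand 8 mm ahead of it and the grasp point (between the pads) lies 11 mm behind it (ctrl.tips_ahead is the distance from the TCP to the fingertips, in mm); z points along the fingers, y is the line along which they close (so a half turn about z gives the same grasp; the last joint's range is limited). The gripper opens to 85 mm and grips with 20 to 120 N. Pads are 22 mm wide; open, the fingers measure 114 mm over their backs; the gripper's body (76 mm by 85 mm) begins 54 mm behind the grasp point. The pads swing forward as they close: fully open they stand 13 mm farther back than shut.
Start: joints at [-0.098, 0.383, 0.044, 1.598, -0.018, 1.161, -0.05], TCP at [650.002, 0.022, 239.269] pointing down, gripper open.
Joint ranges: [-2.61, 2.61], [-0.41, 2.15], [-1.48, 1.57], [0, 2.5], [-1.57, 4.71], [0.05, 1.97], [-2.85, 2.85]. Speed limits (rad/s): [2.79, 2.79, 3.14, 3.14, 3.14, 3.14, 3.14].

INTERFACE

Orientations are given as a unit quaternion [x, y, z, w].
In Python, from workcell import ctrl gives the robot as it stands. The module is installed in compiled form; this text tells all that it offers.
- The arm moves only by the shell command python3 -m crank FILE, which reads ROWS from the file FILE. ROWS is a JSON list of rows, 1 to 5 of them, each of 7 numbers: a rotation vector rx, ry, rz in shares of pi rad (1.0 is pi rad), then dx, dy, dz in fractions of the full range, 1 being 250 mm, then the finger opening in mm; each row is the pose to reach, as a shift and turn from the pose commanded when the command began, along the tool's axes at that moment; what a row does not reach only later rows make up. A row lasts 1/10 s, in which the tool goes at most 50 mm and 0.15 rad, less where a joint would pass 70% of its speed; a pose out of reach is approached as far as the arm can. The fingers move at their own pace and stop on an object; the grip force is fixed at half the most. Time passes only in rows, so rows that do not move let the fingers close. It prints the time, the measured TCP pose, the force, the opening and the grip force at its end. No shift or turn number may pass 1 either way. Input that does not fit is refused with a message, and nothing moves.
- ctrl.sense(): the state, without advancing time (a new reading comes with each control period).
- ctrl.capture(name): name is "scene" or "side" or "wrist"; returns a dict with "pixels" (420x560x3 uint8, red, green, blue), "fx", "fy", "cx", "cy" (pixels), "dist_coeffs" ([k1, k2, p1, p2, k3] as OpenCV has them; the pictures are not rectified), "rvec" (rotation vector, rad) and "tvec" (3), from world to camera coordinates, as OpenCV has them. Camera axes: x right, y down, z forward; pixel columns grow to the right and rows downward; lengths in mm; the calibration is good to about 2 mm. A picture is of the moment at which its call begins. There is no depth.
- ctrl.hand_in(): hands the job in; it is judged then, once.
The state is a dict: "time": time; "joint_positions": joint angles; "dq": joint speeds; "tau": joint torques, N m; "ee_pos": TCP position; "tool_rot": TCP orientation; "wrist_force": force on the tool from outside, world axes, zero at the start; "ft_torque": the same for the moment, N m; "finger_gap": finger opening in mm; "gripper_force": force on a finger pad.
Only numpy, scipy, OpenCV 4.12 (cv2) and the standard library are available. Lean on these libraries where they do the work, as an engineer would, in place of code of your own. Each camera call takes 0.05 s, during which the arm holds its last target. There are 200 camera calls.

TASK

Two valve covers lie between the racks: put the one with the bar-shaped tag, which failed inspection, flat and right way up in the reject tray and let go of it. Then carry the one with the round tag over to the engine and finish holding it there, level, centred and square over its seat, hovering about 15 mm above the tips of the two locating pins: it must never touch the engine, and the program ends with the cover still gripped and still. Go over the racks without the covers touching them, and leave the racks and everything else on the bench where they are.

Things in the scene. Friction and masses are not known exactly. Their poses are not given: they have to be found in the camera images.
- cover_pass: The good aluminium valve cover: upside-down open box 104 (x) x 70 (y) x 30 mm, walls 6, 0.25 kg; on top in the middle a solid grip rib 40 (x) x 22 (y) x 26 mm, top at 56 mm. Origin: centre of underside, z up. Starts open side down between the racks. Mark: flat dark steel ROUND tag, 26 mm across, on top at the +x end. Which cover lies nearer the robot varies.
- cover_reject: The failed aluminium valve cover: upside-down open box 104 (x) x 70 (y) x 30 mm, walls 6, 0.25 kg; on top in the middle a solid grip rib 40 (x) x 22 (y) x 26 mm, top at 56 mm. Origin: centre of underside, z up. Starts open side down between the racks. Mark: flat dark steel BAR tag, 16 x 62 mm, across the width on top at the +x end.
- engine: Small finned aluminium engine, cylinder up, fixed, left or right of the lane between the racks (varies, with its yaw). Foot 160 (x) x 150 (y) mm, shaft stub to x +100, these below 70 mm high; barrel 124 x 104 mm; on top the flat cover seat 112 (x) x 80 (y) mm, 150 mm above the bench. Origin: centre of its underside; x along the seat's long side, z up.
- engine_pins (a point): Point over the middle of the engine's seat, level with the tips of its two steel locating pins (8 mm thick, 10 mm tall, at two diagonal corners of the seat): 160 mm above the bench. Axes as the engine's. The cover fits either way round: its long side along the seat's long side.
- tray: Reject tray: open grey steel tray fixed to the bench, on the other side of the lane from the engine; outside 210 mm (x) by 170 mm (y) by 45 mm high, walls and floor 4 mm, empty. Origin: centre of its underside; z up.
- socket_rack: Loose rack beside the lane: black bar 220 mm (x) by 40 mm with five upright steel sockets, 96 mm high in all, 1.6 kg. Origin: centre of its underside. To be carried over, not moved.
- punch_block: Loose wooden block on the other side of the lane, 220 mm (x) by 44 mm by 40 mm with five upright steel punches, 96 mm high in all, 1.6 kg. Origin: centre of its underside. To be carried over, not moved.
- oil_bottle: Bystander: black bottle 60 mm across, 150 mm high, beyond the lane, to the right. Origin: centre of underside.
- bolt_jar: Bystander: jar 64 mm across, 75 mm high, beyond the lane. Origin: centre of underside.
- spare_piston: Bystander: aluminium piston 60 mm across, 45 mm high, beyond the lane. Origin: centre of underside.
- screwdriver: Bystander: screwdriver lying beyond the lane, to the left. Origin on its underside.
- wrench: Bystander: 160 mm wrench lying near the robot. Origin on its underside.
- marker: Bystander: black marker pen, 120 mm, lying near the robot. Origin on its underside.

How it is judged:
By the outcome, as a careful person would: the job done as asked, in the order asked, and still so for the second after the job is handed in, while the arm keeps its last pose, push and grip.
It also fails if it takes over 64 s, if anything falls off the work surface, if the arm or the gripper's body presses on something with over 40 N, if the wrist force passes 120 N, or if a joint passes its speed limit or range.

## Working session

There is one attempt and no reset: what is moved stays moved. The work goes in short steps, Python scripts to look and compute and a shell command to move; the robot and the scene stay as the last step left them, time stands still between calls to the robot, and variables do not carry over. Pictures are saved under pics/ and viewed, at most 13 in all, crops included, and the job is handed in when it is done.

```bash
mkdir -p pics
cat > h.py <<'E'
import numpy as np, cv2
from workcell import ctrl
def cap(n,f=None):
    c=ctrl.capture(n); 
    if f: cv2.imwrite('pics/'+f,c['pixels'][:,:,::-1])
    np.save('pics/_'+(f or n)+'.npy',c,allow_pickle=True)
    return c
def load(f): return np.load('pics/_'+f+'.npy',allow_pickle=True).item()
def ray(c,uv):
    K=np.array([[c['fx'],0,c['cx']],[0,c['fy'],c['cy']],[0,0,1.]])
    R=cv2.Rodrigues(np.array(c['rvec'],float))[0]; t=np.array(c['tvec'],float).ravel()
    p=cv2.undistortPoints(np.array(uv,float).reshape(-1,1,2),K,np.array(c['dist_coeffs'],float)).reshape(-1,2)
    d=np.c_[p,np.ones(len(p))]@R; o=-R.T@t
    return o,d/np.linalg.norm(d,axis=1)[:,None]
def plane(c,uv,z):
    o,d=ray(c,uv); return o+d*((z-o[2])/d[:,2])[:,None]
def tri(c1,u1,c2,u2):
    o1,d1=ray(c1,u1);o2,d2=ray(c2,u2);out=[]
    for a,b in zip(d1,d2):
        A=np.c_[a,-b];s=np.linalg.lstsq(A,o2-o1,rcond=None)[0]
        p,q=o1+a*s[0],o2+b*s[1];out.append(np.r_[(p+q)/2,np.linalg.norm(p-q)])
    return np.array(out)
E
python3 - <<'E'
from h import *
for n in ('scene','side','wrist'):
    c=cap(n,n+'0.png'); o,_=ray(c,[[280,210]]); print(n,o,c['fx'])
print(ctrl.sense(), ctrl.tips_ahead)
E
```

```text
scene [1035.5204412   479.84540636  823.59501136] 393.67096526850224
side [ 157.30267841 -563.72489106  820.26226568] 444.3942916872153
wrist [649.45145513  80.35653464 373.16304505] 368.02419876824763
{'time': 0.15, 'joint_positions': array([-0.09780107,  0.38364268,  0.04380879,  1.59920405, -0.01788029,
        1.16123309, -0.04988146]), 'dq': array([-0.00112946, -0.00331037,  0.00090252, -0.00641685, -0.00042599,
       -0.00077411, -0.00051676]), 'tau': array([ 2.19941270e-03, -4.34053266e+01,  1.02680024e+00, -2.49981201e+01,
        1.06983635e-02,  7.30535554e-03,  3.91670756e-05]), 'ee_pos': array([6.49271446e+02, 2.04080990e-02, 2.38182444e+02]), 'tool_rot': array([ 7.07058070e-01,  7.07154713e-01, -7.79177962e-04, -7.00429207e-04]), 'wrist_force': array([ 0.71563747,  0.15260216, -0.57506581]), 'ft_torque': array([ 0.00428921, -0.03037853, -0.02539227]), 'gripper_force': 0.0, 'finger_gap': 85.5087172161392} 8.0
```

View pics/scene0.png

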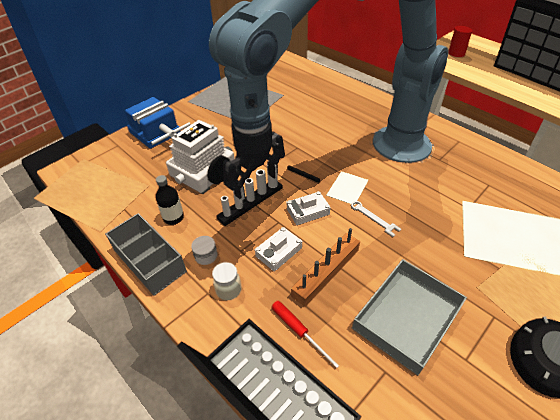

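View pics/side0.png

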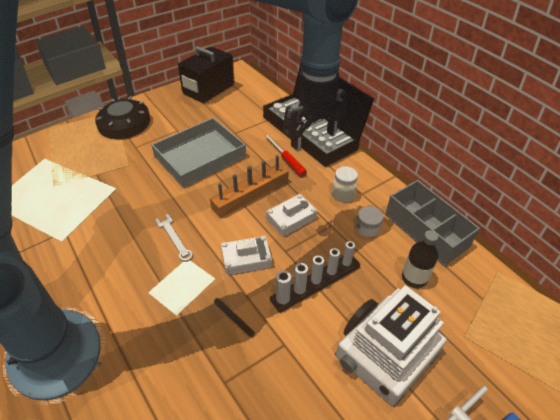

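View pics/wrist0.png

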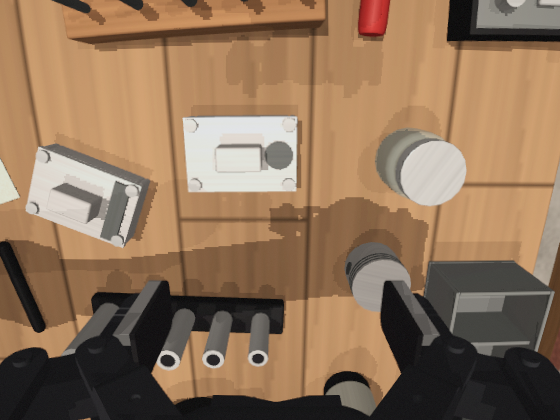

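The scene and side views show the engine at scene (200,155) / side (392,340), right of the lane, and the tray at scene (410,315) / side (200,152), left of it. In the wrist view the bar-tag cover is at (87,195), nearer the robot, and the round-tag cover is at (240,155). I'll zoom in on the details to pick pixels.

Run:
```python
from h import *
T=[('wrist0.png',15,125,150,140),('wrist0.png',165,95,150,140),('side0.png',205,185,150,100),('side0.png',330,270,130,130),('scene0.png',150,105,100,100),('scene0.png',345,250,130,130),('side0.png',145,110,110,80),('scene0.png',245,180,100,100)]
W=np.zeros((600,800,3),np.uint8)
for i,(f,x,y,w,h) in enumerate(T):
    c=load(f)['pixels'][y:y+h,x:x+w,::-1]; s=min(200/w,300/h)
    s=min(200/w,300/h); c=cv2.resize(c,(int(w*s),int(h*s)),interpolation=cv2.INTER_CUBIC)
    r,q=divmod(i,4); W[r*300:r*300+c.shape[0],q*200:q*200+c.shape[1]]=c
cv2.imwrite('pics/comp.png',W)
for f in ('wrist0.png','side0.png'):
    p=load(f)['pixels']; hsv=cv2.cvtColor(p,cv2.COLOR_RGB2HSV)
    m=((hsv[...,1]<45)&(hsv[...,2]>150)).astype(np.uint8)
    m=cv2.morphologyEx(m,cv2.MORPH_CLOSE,np.ones((3,3)))
    for k in cv2.findContours(m,cv2.RETR_EXTERNAL,cv2.CHAIN_APPROX_SIMPLE)[0]:
        if cv2.contourArea(k)>300: print(f,cv2.contourArea(k),cv2.boundingRect(k),np.round(cv2.boxPoints(cv2.minAreaRect(k))).tolist())
```

```text
wrist0.png 317.5 (157, 350, 23, 20) [[155.0, 364.0], [163.0, 347.0], [182.0, 357.0], [174.0, 373.0]]
wrist0.png 1537.0 (353, 260, 58, 52) [[343.0, 283.0], [389.0, 248.0], [415.0, 282.0], [369.0, 318.0]]
wrist0.png 1284.5 (534, 164, 26, 121) [[532.0, 281.0], [559.0, 164.0], [576.0, 168.0], [550.0, 285.0]]
wrist0.png 414.0 (0, 159, 20, 45) [[0.0, 203.0], [0.0, 159.0], [19.0, 159.0], [19.0, 203.0]]
wrist0.png 6814.5 (26, 147, 116, 101) [[15.0, 207.0], [38.0, 146.0], [146.0, 187.0], [122.0, 248.0]]
wrist0.png 3504.5 (390, 134, 76, 72) [[378.0, 183.0], [409.0, 122.0], [476.0, 156.0], [446.0, 217.0]]
wrist0.png 8224.5 (183, 116, 115, 76) [[183.0, 116.0], [297.0, 116.0], [297.0, 191.0], [183.0, 191.0]]
side0.png 311.5 (448, 387, 39, 33) [[447.0, 418.0], [481.0, 384.0], [493.0, 396.0], [459.0, 430.0]]
side0.png 6406.0 (339, 286, 107, 110) [[337.0, 345.0], [398.0, 275.0], [458.0, 327.0], [398.0, 397.0]]
side0.png 699.0 (222, 237, 49, 31) [[221.0, 243.0], [267.0, 236.0], [271.0, 260.0], [225.0, 267.0]]
side0.png 1963.5 (150, 215, 64, 97) [[118.0, 247.0], [167.0, 212.0], [216.0, 283.0], [168.0, 317.0]]
side0.png 644.5 (267, 195, 49, 34) [[267.0, 211.0], [305.0, 191.0], [316.0, 212.0], [277.0, 232.0]]
side0.png 4377.0 (11, 160, 104, 81) [[0.0, 210.0], [32.0, 147.0], [114.0, 188.0], [83.0, 251.0]]
side0.png 1218.0 (163, 133, 72, 40) [[163.0, 154.0], [224.0, 127.0], [235.0, 149.0], [173.0, 177.0]]
```

View pics/comp.png

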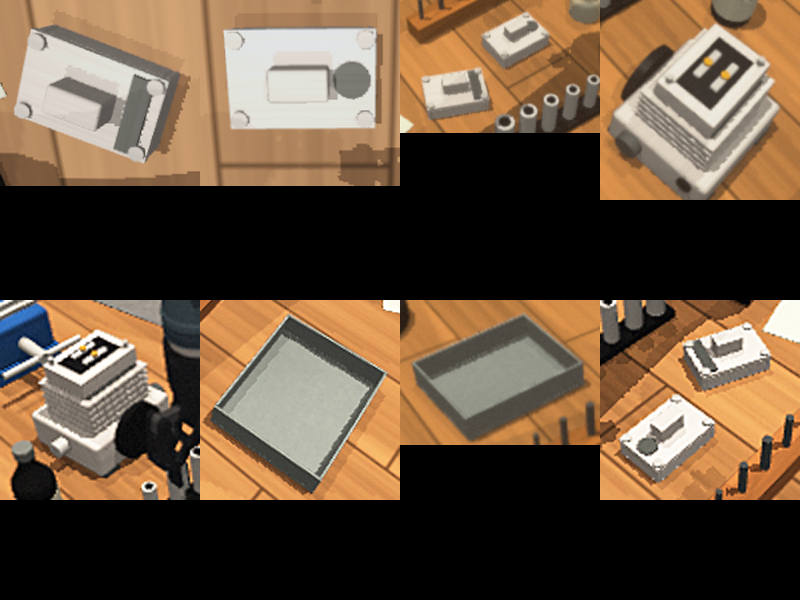

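The composite shows both cover tops clearly in the wrist view (bar cover corners near wrist (37,145), (24,215), (122,247), (141,182)). It also shows the tray rim in both fixed views, and the seat with its two gold pins at side (402,312). Next I compute positions and check heights.

Run:
```python
from h import *
np.set_printoptions(precision=1,suppress=True)
w,s,sc=load('wrist0.png'),load('side0.png'),load('scene0.png')
def quad(c,box):
    x,y,W,H=box; hsv=cv2.cvtColor(c['pixels'],cv2.COLOR_RGB2HSV)
    m=((hsv[...,1]<45)&(hsv[...,2]>150)).astype(np.uint8); z=np.zeros_like(m); z[y:y+H,x:x+W]=m[y:y+H,x:x+W]
    z=cv2.morphologyEx(z,cv2.MORPH_CLOSE,np.ones((3,3)))
    k=max(cv2.findContours(z,cv2.RETR_EXTERNAL,cv2.CHAIN_APPROX_NONE)[0],key=cv2.contourArea)
    h=cv2.convexHull(k); e=2
    while True:
        a=cv2.approxPolyDP(h,e,True)
        if len(a)<=4: return a.reshape(-1,2).astype(float)
        e+=.5
def rep(n,P):
    P=P[np.argsort(np.arctan2(*(P-P.mean(0))[:,1::-1].T))] if 0 else P
    e=np.diff(np.vstack([P,P[:1]]),axis=0)[:,:2]; L=np.linalg.norm(e,axis=1)
    i=np.argsort(L)[2:]; print(n,'c',P.mean(0)[:2],'L',L,'yaw',[round(float(np.degrees(np.arctan2(e[j,1],e[j,0]))),1) for j in i]); print(P[:,:2].tolist() and np.round(P[:,:2]).tolist())
qb=quad(w,(20,135,130,120)); qp=quad(w,(175,105,130,95)); print(qb.tolist(),qp.tolist())
rep('bar',plane(w,qb,30)); rep('pass',plane(w,qp,30))
# side views
for n,b in (('bar',(218,232,58,45)),('pass',(262,190,60,48))):
    q=quad(s,b); print(q.tolist()); rep(n+' side',plane(s,q,30))
rep('tray sc',plane(sc,[[402.2,260.4],[465.9,297.5],[422.4,374.2],[353.4,318.9]],45))
rep('tray side',plane(s,[[152.7,144.1],[212.7,118.8],[246.2,144.1],[181.3,169.4]],45))
rep('seat side',plane(s,[[401.5,284.3],[439.2,307.7],[403.5,340],[365.8,321]],150))
print('ribs', plane(w,[[239,159],[78,202]],56))
```

```text
[[38.0, 147.0], [141.0, 187.0], [122.0, 247.0], [26.0, 210.0]] [[296.0, 117.0], [295.0, 190.0], [188.0, 190.0], [184.0, 117.0]]
bar c [455.8 -19.2] L [104.5  69.  102.9  68.3] yaw [157.2, -22.4]
[[421.0, 32.0], [517.0, -7.0], [490.0, -71.0], [395.0, -31.0]]
pass c [615.1  23.9] L [ 68.5 103.4  68.9 102.1] yaw [-0.2, -180.0]
[[666.0, 58.0], [667.0, -10.0], [563.0, -10.0], [564.0, 58.0]]
[[264.0, 237.0], [270.0, 259.0], [226.0, 267.0], [223.0, 243.0]]
bar side c [458.3 -19.1] L [65.2 98.7 68.6 95.4] yaw [-23.8, 158.2]
[[515.0, -8.0], [491.0, -68.0], [399.0, -31.0], [428.0, 31.0]]
[[315.0, 210.0], [283.0, 228.0], [267.0, 212.0], [298.0, 195.0]]
pass side c [615.4  23.7] L [98.5 64.3 97.6 65.6] yaw [2.5, -178.3]
[[666.0, -7.0], [567.0, -10.0], [565.0, 54.0], [663.0, 58.0]]
tray sc c [547.  372.9] L [165.6 220.2 175.5 205.1] yaw [-177.2, 5.4]
[[447.0, 283.0], [434.0, 448.0], [654.0, 468.0], [652.0, 293.0]]
tray side c [547.6 372.5] L [200.1 163.2 198.5 147.1] yaw [177.8, 2.5]
[[439.0, 445.0], [638.0, 454.0], [656.0, 292.0], [458.0, 299.0]]
seat side c [ 562.8 -372. ] L [ 78.   97.   69.7 105.9] yaw [-176.4, 9.5]
[[603.0, -328.0], [623.0, -404.0], [526.0, -410.0], [499.0, -346.0]]
ribs [[616.2  24.2  56. ]
 [466.6 -14.8  56. ]]
```

The wrist and side views agree at z = 30: the bar cover is at (457,-19) with yaw -22.5°, and the pass cover at (615,24) with yaw 0°. I'm moving over the bar cover while turning the tool.

Units first: shifts go in shares of 250 mm and turns go in shares of pi rad. So -193 mm / 250 = -0.772, -160 mm / 250 = -0.64, -0.6 rad / 3.1416 = -0.191.

```bash
echo '[[0, 0, -0.0382, -0.016, -0.16, 0.04, 85], [0, 0, -0.0764, -0.032, -0.32, 0.1, 85], [0, 0, -0.1146, -0.048, -0.48, 0.16, 85], [0, 0, -0.1528, -0.064, -0.64, 0.22, 85], [0, 0, -0.191, -0.076, -0.772, 0.28, 85]]' > m.json && python3 -m crank m.json; echo '[[0, 0, -0.0446, 0, 0, 0, 85], [0, 0, -0.0891, 0, 0, 0, 85], [0, 0, -0.1337, 0, 0, 0, 85], [0, 0, -0.1833, 0, 0, 0, 85], [0, 0, -0.1833, 0, 0, 0, 85]]' > m.json && python3 -m crank m.json
python3 - <<'E'
from h import *
c=cap('wrist','wrist1.png');print(ctrl.sense()['ee_pos'],ctrl.sense()['tool_rot'])
E
```

```text
time: 0.65
ee_pos: [454.2, -19.4, 168.2]
tool_rot: [0.464, 0.886, -0.0, -0.001]
wrist_force: [0.2, -0.4, 0.5]
finger_gap: 84.7
gripper_force: 0.0
time: 1.15
ee_pos: [456.7, -19.1, 169.1]
tool_rot: [0.196, 0.981, -0.0, -0.0]
wrist_force: [0.3, -1.0, 0.7]
finger_gap: 84.9
gripper_force: 0.0
[456.74840201 -19.02502462 169.10948015] [ 1.97271727e-01  9.80348827e-01 -4.28680228e-05 -2.05109130e-04]
```

View pics/wrist1.png

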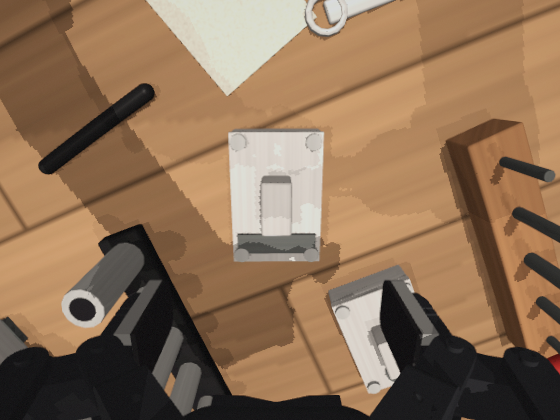

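The wrist view is centred on the bar cover, with top corners near (229,131), (323,131), (321,261), (234,261), the rib top near (277,210) and the rack's end at (135,235). I'll triangulate against the first view.

Run:
```python
from h import *
np.set_printoptions(precision=1,suppress=True)
w,v=load('wrist0.png'),load('wrist1.png')
a=[[38,147],[141,185],[122,247],[25,212]]; b=[[323,131],[321,261],[234,261],[229,131]]
print(tri(w,a,v,b))
P=plane(v,b,30);print(P,P.mean(0)); e=P[1]-P[0];f=P[2]-P[3];print([np.degrees(np.arctan2(x[1],x[0])) for x in(e,f)])
R=plane(v,[[263,183],[291,183],[292,236],[262,236]],56);print(R,R.mean(0))
print('rack',plane(v,[[145,225],[100,240],[90,305]],[40][0]),plane(v,[[90,305],[140,245]],96))
s=ctrl.sense();print(s['tool_rot'],np.degrees(2*np.arctan2(s['tool_rot'][1],s['tool_rot'][0])))
```

```text
[[421.1  32.9  30.8   0.8]
 [518.2  -4.8  31.6   0.3]
 [490.8 -70.2  31.6   0.2]
 [394.8 -31.3  31.7   2.4]]
[[421.1  33.3  30. ]
 [518.9  -4.8  30. ]
 [491.5 -70.7  30. ]
 [394.6 -30.4  30. ]] [456.5 -18.2  30. ]
[np.float64(-21.278620987845574), np.float64(-22.608142516141328)]
[[434.8 -19.5  56. ]
 [442.3  -1.6  56. ]
 [479.2 -15.6  56. ]
 [470.8 -35.7  56. ]] [456.8 -18.1  56. ]
rack [[ 433.6 -118.6   40. ]
 [ 430.8 -158.1   40. ]
 [ 478.5 -197.7   40. ]] [[ 458.3 -153.2   96. ]
 [ 433.2 -100.3   96. ]]
[ 0.2  1.  -0.  -0. ] 157.24507506863858
```

Triangulated height is about 31 mm and the centre is (456.7,-18.2). Descending and gripping now.

Converted, 130 mm / 250 = 0.52, 120 mm / 250 = 0.48.

```bash
echo '[[0, 0, 0, 0, 0.004, 0.14, 85], [0, 0, 0, 0, 0.004, 0.28, 85], [0, 0, 0, 0, 0.004, 0.4, 85], [0, 0, 0, 0, 0.004, 0.48, 85], [0, 0, 0, 0, 0.004, 0.52, 85]]' > m.json && python3 -m crank m.json; echo '[[0, 0, 0, 0, 0, 0, 85], [0, 0, 0, 0, 0, 0, 0], [0, 0, 0, 0, 0, 0, 0], [0, 0, 0, 0, 0, 0, 0], [0, 0, 0, 0, 0, 0, 0]]' > m.json && python3 -m crank m.json;echo '[[0, 0, 0, 0, 0, 0, 0], [0, 0, 0, 0, 0, 0, 0], [0, 0, 0, 0, 0, 0, 0]]' > m.json && python3 -m crank m.json
```

```text
time: 1.7
ee_pos: [455.7, -18.1, 37.3]
tool_rot: [0.197, 0.98, -0.0, -0.002]
wrist_force: [0.0, 0.6, 1.0]
finger_gap: 84.6
gripper_force: 0.0
time: 2.2
ee_pos: [458.2, -18.1, 40.1]
tool_rot: [0.196, 0.981, 0.0, 0.001]
wrist_force: [-0.0, -0.4, -0.6]
finger_gap: 27.9
gripper_force: 0.0
time: 2.5
ee_pos: [458.3, -18.2, 40.2]
tool_rot: [0.196, 0.981, 0.0, 0.001]
wrist_force: [-0.4, -0.2, 5.5]
finger_gap: 20.9
gripper_force: 59.9
```

Gripped at 20.9 mm with 60 N. Lifting and carrying toward the tray.

Converted, -140 mm / 250 = -0.56, -115 mm / 250 = -0.46.

```bash
echo '[[0, 0, 0, 0, 0, -0.06, 0], [0, 0, 0, 0, 0, -0.18, 0], [0, 0, 0, 0, 0, -0.32, 0], [0, 0, 0, 0, 0, -0.46, 0], [0, 0, 0, 0, 0, -0.56, 0]]' > m.json && python3 -m crank m.json; echo '[[0, 0, 0, 0.012, 0.08, 0, 0], [0, 0, 0, 0.04, 0.24, 0, 0], [0, 0, 0, 0.068, 0.4, 0, 0], [0, 0, 0, 0.096, 0.56, 0, 0], [0, 0, 0, 0.124, 0.72, 0, 0]]' > m.json && python3 -m crank m.json;echo '[[0, 0, 0, 0.028, 0.16, 0, 0], [0, 0, 0, 0.056, 0.32, 0, 0], [0, 0, 0, 0.084, 0.48, 0, 0], [0, 0, 0, 0.112, 0.64, 0, 0], [0, 0, 0, 0.132, 0.78, 0, 0]]' > m.json && python3 -m crank m.json;echo '[[0, 0, 0, 0.012, 0.08, 0, 0], [0, 0, 0, 0.012, 0.08, 0, 0], [0, 0, 0, 0.012, 0.08, 0, 0]]' > m.json && python3 -m crank m.json
python3 - <<'E'
from h import *
c=cap('wrist','wrist2.png');cap('scene','scene2.png');cap('side','side2.png');print(ctrl.sense()['ee_pos'],ctrl.sense()['finger_gap'])
E
```

```text
time: 3.0
ee_pos: [457.4, -18.0, 180.8]
tool_rot: [0.196, 0.981, 0.0, 0.001]
wrist_force: [0.4, 0.1, -3.4]
finger_gap: 20.9
gripper_force: 59.2
time: 3.5
ee_pos: [497.1, 161.0, 178.3]
tool_rot: [0.196, 0.981, -0.001, -0.001]
wrist_force: [-0.2, 0.2, -1.6]
finger_gap: 21.1
gripper_force: 59.2
time: 4.0
ee_pos: [541.3, 354.7, 177.8]
tool_rot: [0.195, 0.981, -0.0, -0.001]
wrist_force: [-0.0, 0.0, -2.1]
finger_gap: 20.8
gripper_force: 59.2
time: 4.3
ee_pos: [546.4, 371.7, 177.7]
tool_rot: [0.196, 0.981, -0.001, -0.001]
wrist_force: [1.0, -1.1, -2.1]
finger_gap: 20.6
gripper_force: 59.2
[547.62433335 369.76871653 178.53100956] 20.838962471082578
```

View pics/wrist2.png

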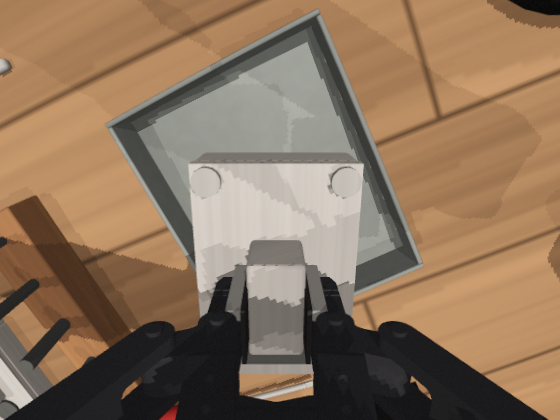

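Held cover is level in the gripper, with the tray beneath it. Its rim corners are at (108,126), (318,11) and (421,264). I'll check the centre and height.

Run:
```python
from h import *
np.set_printoptions(precision=1,suppress=True)
v,sc=load('wrist2.png'),load('scene0.png')
P=plane(v,[[108,126],[318,11],[421,264]],45);print(P,(P[0]+P[2])/2,np.linalg.norm(np.diff(P,axis=0),axis=1))
# world corners: match to scene corners (447,283),(434,448),(654,468),(652,293)
print(tri(v,[[108,126],[318,11],[421,264]],sc,[[402.2,260.4],[465.9,297.5],[465.9,297.5]])[:2],tri(v,[[318,11],[421,264]],sc,[[465.9,297.5],[422.4,374.2]]))
```

```text
[[446.1 281.4  45. ]
 [434.7 447.9  45. ]
 [639.  460.2  45. ]] [542.5 370.8  45. ] [166.9 204.6]
[[446.2 281.7  43.9   1.4]
 [434.8 447.8  45.5   0.1]] [[434.8 447.8  45.5   0.1]
 [647.4 465.7  30.9   4.9]]
```

Tray is centred near (545,371) with its rim at about 45 mm. Lowering now.

Converted, 126 mm / 250 = 0.504, 118 mm / 250 = 0.472.

```bash
echo '[[0, 0, 0, 0, 0, 0.12, 0], [0, 0, 0, 0, 0, 0.26, 0], [0, 0, 0, 0, 0, 0.4, 0], [0, 0, 0, 0, 0, 0.472, 0], [0, 0, 0, 0, 0, 0.504, 0]]' > m.json && python3 -m crank m.json; echo '[[0, 0, 0, 0, 0, 0.008, 0], [0, 0, 0, 0, 0, 0.016, 0], [0, 0, 0, 0, 0, 0.024, 0], [0, 0, 0, 0, 0, 0.028, 0], [0, 0, 0, 0, 0, 0.028, 0]]' > m.json && python3 -m crank m.json
```

```text
time: 4.95
ee_pos: [546.3, 369.8, 50.8]
tool_rot: [0.197, 0.98, -0.002, -0.001]
wrist_force: [-0.4, 0.0, -2.1]
finger_gap: 20.8
gripper_force: 59.3
time: 5.45
ee_pos: [547.8, 372.7, 47.1]
tool_rot: [0.196, 0.981, 0.0, 0.0]
wrist_force: [1.0, -0.3, -1.8]
finger_gap: 20.9
gripper_force: 59.3
```

Converted, 3 mm / 250 = 0.012, 2 mm / 250 = 0.008.

```bash
echo '[[0, 0, 0, 0, 0, 0.004, 0], [0, 0, 0, 0, 0, 0.008, 0], [0, 0, 0, 0, 0, 0.012, 0], [0, 0, 0, 0, 0, 0.012, 0]]' > m.json && python3 -m crank m.json
```

```text
time: 5.85
ee_pos: [547.6, 372.5, 44.3]
tool_rot: [0.196, 0.981, -0.0, 0.0]
wrist_force: [-2.7, -1.2, 4.7]
finger_gap: 21.1
gripper_force: 60.2
```

The cover is seated (4.7 N upward). Releasing, lifting, and going to look at the engine.

Converted, -165 mm / 250 = -0.66, -120 mm / 250 = -0.48.

```bash
echo '[[0, 0, 0, 0, 0, 0, 85], [0, 0, 0, 0, 0, 0, 85], [0, 0, 0, 0, 0, 0, 85], [0, 0, 0, 0, 0, 0, 85], [0, 0, 0, 0, 0, 0, 85]]' > m.json && python3 -m crank m.json; echo '[[0, 0, 0, 0, 0, 0, 85], [0, 0, 0, 0, 0, -0.12, 85], [0, 0, 0, 0, 0, -0.3, 85], [0, 0, 0, 0, 0, -0.48, 85], [0, 0, 0, 0, 0, -0.66, 85]]' > m.json && python3 -m crank m.json
python3 - <<'E'
from h import *
cap('wrist','wrist3.png');cap('scene','scene3.png')
E
echo '[[0, 0, 0, -0.076, -0.136, -0.072, 85], [0, 0, 0, -0.152, -0.272, -0.144, 85], [0, 0, 0, -0.228, -0.408, -0.216, 85], [0, 0, 0, -0.304, -0.544, -0.288, 85], [0, 0, 0, -0.38, -0.68, -0.36, 85]]' > m.json && python3 -m crank m.json
for i in 1 2; do :; done
echo '[[0, 0, 0, -0.076, -0.136, 0, 85], [0, 0, 0, -0.152, -0.272, 0, 85], [0, 0, 0, -0.228, -0.408, 0, 85], [0, 0, 0, -0.304, -0.544, 0, 85], [0, 0, 0, -0.38, -0.68, 0, 85]]' > m.json && python3 -m crank m.json
echo '[[0, 0, 0, -0.076, -0.136, 0, 85], [0, 0, 0, -0.152, -0.272, 0, 85], [0, 0, 0, -0.228, -0.408, 0, 85], [0, 0, 0, -0.304, -0.544, 0, 85], [0, 0, 0, -0.38, -0.68, 0, 85]]' > m.json && python3 -m crank m.json
echo '[[0, 0, 0, -0.076, -0.136, 0, 85], [0, 0, 0, -0.152, -0.272, 0, 85], [0, 0, 0, -0.228, -0.408, 0, 85], [0, 0, 0, -0.304, -0.544, 0, 85], [0, 0, 0, -0.38, -0.68, 0, 85]]' > m.json && python3 -m crank m.json
echo '[[0, 0, -0.0446, 0, 0, 0, 85], [0, 0, -0.0891, 0, 0, 0, 85], [0, 0, -0.1241, 0, 0, 0, 85], [0, 0, -0.1241, 0, 0, 0, 85], [0, 0, -0.1241, 0, 0, 0, 85]]' > m.json && python3 -m crank m.json
python3 - <<'E'
from h import *
cap('wrist','wrist4.png');print(ctrl.sense()['ee_pos'])
a=load('wrist3.png')['pixels'];b=load('wrist4.png')['pixels']
cv2.imwrite('pics/c4.png',np.hstack([cv2.resize(a,(400,300)),cv2.resize(b,(400,300))])[:,:,::-1])
E
```

```text
time: 6.35
ee_pos: [547.5, 372.3, 43.2]
tool_rot: [0.196, 0.981, 0.0, -0.0]
wrist_force: [-0.2, -0.6, -0.1]
finger_gap: 84.7
gripper_force: 0.0
time: 6.85
ee_pos: [547.2, 372.2, 209.8]
tool_rot: [0.196, 0.981, -0.0, -0.0]
wrist_force: [0.3, 1.0, -0.3]
finger_gap: 85.4
gripper_force: 0.0
time: 7.45
ee_pos: [569.5, 177.2, 298.6]
tool_rot: [0.196, 0.981, -0.0, -0.0]
wrist_force: [1.2, 0.6, -0.5]
finger_gap: 84.9
gripper_force: 0.0
time: 7.95
ee_pos: [591.8, -16.2, 297.9]
tool_rot: [0.196, 0.981, -0.0, -0.0]
wrist_force: [-0.4, -0.3, 0.9]
finger_gap: 84.9
gripper_force: 0.0
time: 8.45
ee_pos: [614.2, -209.4, 297.8]
tool_rot: [0.196, 0.981, 0.0, -0.0]
wrist_force: [0.0, -0.1, -0.3]
finger_gap: 85.1
gripper_force: 0.0
time: 8.95
ee_pos: [636.7, -402.8, 297.5]
tool_rot: [0.196, 0.981, 0.0, -0.0]
wrist_force: [0.5, -0.3, -0.5]
finger_gap: 85.0
gripper_force: 0.0
time: 9.45
ee_pos: [636.6, -401.4, 297.7]
tool_rot: [0.003, 1.0, 0.0, -0.0]
wrist_force: [-0.1, 0.1, 0.8]
finger_gap: 84.8
gripper_force: 0.0
[ 636.62226523 -401.34455068  297.8355149 ]
```

View pics/c4.png

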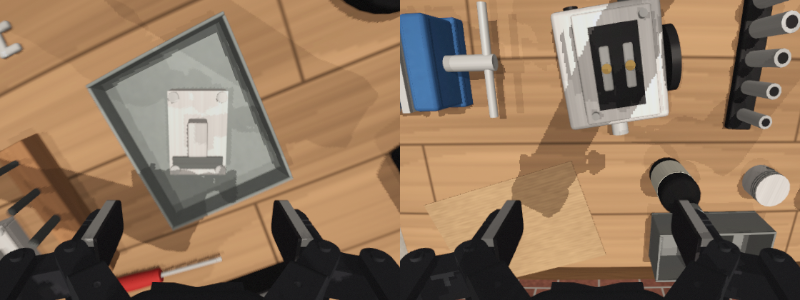

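The left half shows the reject cover flat in the tray, tag side up. The right half shows the engine seat near the top of the frame at full-size (850-560,~100). I'll shift toward the robot and take a second view.

Converted, 80 mm / 250 = 0.32, 60 mm / 250 = 0.24.

```bash
echo '[[0, 0, 0, 0.12, 0, 0, 85], [0, 0, 0, 0.24, 0, 0, 85], [0, 0, 0, 0.32, 0, 0, 85], [0, 0, 0, 0.32, 0, 0, 85], [0, 0, 0, 0.32, 0, 0, 85]]' > m.json && python3 -m crank m.json
python3 - <<'E'
from h import *
cap('wrist','wrist5.png');print(ctrl.sense()['ee_pos'])
a=load('wrist4.png')['pixels'][0:190,200:400];b=load('wrist5.png')['pixels'][60:290,180:400]
f=lambda a:cv2.resize(a,None,fx=400/a.shape[1],fy=400/a.shape[1],interpolation=cv2.INTER_CUBIC)
A,B=f(a),f(b);W=np.zeros((max(len(A),len(B)),800,3),np.uint8);W[:len(A),:400]=A;W[:len(B),400:]=B
cv2.imwrite('pics/c5.png',W[:,:,::-1])
E
```

```text
time: 10.0
ee_pos: [557.0, -401.2, 298.7]
tool_rot: [0.003, 1.0, -0.0, 0.001]
wrist_force: [0.1, 0.0, -0.3]
finger_gap: 85.1
gripper_force: 0.0
[ 557.90208743 -400.51107792  298.53240446]
```

View pics/c5.png

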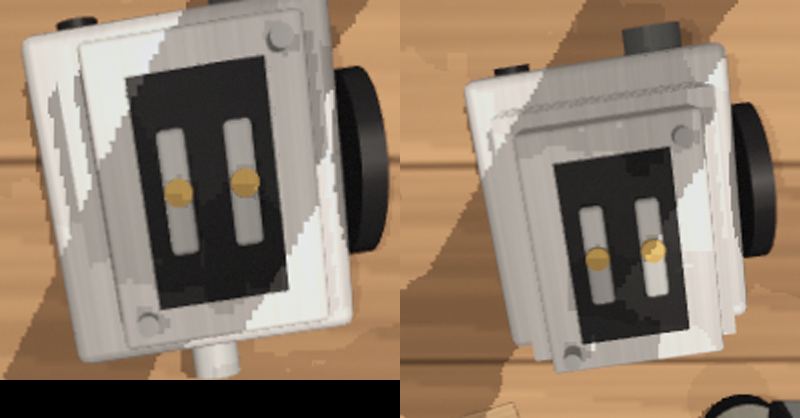

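The seat is clear in both views: the dark recess, four seat edges, and pins at left tile (280,38), (148,321) / right tile (682,136), (572,356). Triangulating these.

Run:
```python
from h import *
np.set_printoptions(precision=1,suppress=True)
a,b=load('wrist4.png'),load('wrist5.png')
L=lambda p:np.array(p)/2+[200,0]; R=lambda p:(np.array(p)-[400,0])/(400/220)+[180,60]
g={'rect':([[127,78],[264,56],[288,289],[160,309]],[[554,165],[669,147],[689,329],[582,345]],150),
'seat':([[80,44],[298,10],[328,316],[130,349]],[[515,133],[700,108],[722,350],[556,372]],150),
'pins':([[280,38],[148,321]],[[682,136],[572,356]],160)}
for k,(l,r,z) in g.items():
    T=tri(a,L(l),b,R(r)); print(k,T,T.mean(0))
    for P in (plane(a,L(l),z),plane(b,R(r),z)):
        print('  plane',P.mean(0)[:2], [(round(float(np.linalg.norm(e)),1),round(float(np.degrees(np.arctan2(e[1],e[0]))),1)) for e in np.diff(np.vstack([P,P[:1]]),axis=0)])
```

```text
rect [[ 520.1 -409.1  151.7    0.3]
 [ 512.9 -360.8  150.8    0.2]
 [ 594.7 -349.   152.8    0. ]
 [ 601.9 -397.7  153.7    0.1]] [ 557.4 -379.1  152.2    0.2]
  plane [ 557.5 -378.9] [(49.0, 98.3), (83.1, 8.3), (49.6, -81.4), (83.4, -172.2)]
  plane [ 558.2 -379.1] [(49.1, 98.6), (83.8, 8.4), (49.7, -81.1), (84.0, -172.0)]
seat [[ 507.5 -425.9  143.9    0.1]
 [ 497.1 -348.2  147.     0.6]
 [ 604.9 -333.4  153.6    0.1]
 [ 618.8 -409.8  146.9    0.5]] [ 557.1 -379.3  147.9    0.3]
  plane [ 557.5 -379.1] [(77.0, 98.0), (109.0, 8.8), (77.9, -80.7), (110.8, -171.7)]
  plane [ 556.9 -379.1] [(77.6, 97.3), (110.7, 8.2), (78.0, -82.1), (111.5, -172.0)]
pins [[ 507.8 -356.1  155.4    0.4]
 [ 605.9 -402.3  156.8    0.1]] [ 556.9 -379.2  156.1    0.2]
  plane [ 557.  -379.4] [(106.9, -25.2), (106.9, 154.8)]
  plane [ 555.9 -379.7] [(107.1, -25.0), (107.1, 155.0)]
```

Seat centre is (557.3,-379.2), yaw 8.3°, seat at about 150 mm. Now going to the pass cover.

Converted, 210 mm / 250 = 0.84, 168 mm / 250 = 0.672.

```bash
echo '[[0, 0, 0, -0.024, 0.168, 0, 85], [0, 0, 0, -0.048, 0.336, 0, 85], [0, 0, 0, -0.072, 0.504, 0, 85], [0, 0, 0, -0.096, 0.672, 0, 85], [0, 0, 0, -0.12, 0.84, 0, 85]]' > m.json && python3 -m crank m.json
echo '[[0, 0, 0, -0.024, 0.168, 0.06, 85], [0, 0, 0, -0.048, 0.336, 0.16, 85], [0, 0, 0, -0.072, 0.504, 0.28, 85], [0, 0, 0, -0.096, 0.672, 0.4, 85], [0, 0, 0, -0.108, 0.856, 0.516, 85]]' > m.json && python3 -m crank m.json
echo '[[0, 0, 0, 0, 0, 0, 85], [0, 0, 0, 0, 0, 0, 85], [0, 0, 0, 0, 0, 0, 85]]' > m.json && python3 -m crank m.json
python3 - <<'E'
from h import *
cap('wrist','wrist6.png');print(ctrl.sense()['ee_pos'])
E
```

```text
time: 10.55
ee_pos: [589.4, -188.1, 298.3]
tool_rot: [0.001, 1.0, 0.0, 0.001]
wrist_force: [0.4, -1.0, -0.0]
finger_gap: 85.1
gripper_force: 0.0
time: 11.05
ee_pos: [616.4, 18.7, 172.6]
tool_rot: [0.002, 1.0, 0.001, 0.001]
wrist_force: [0.7, 1.1, -0.7]
finger_gap: 84.9
gripper_force: 0.0
time: 11.35
ee_pos: [616.4, 15.1, 174.2]
tool_rot: [0.003, 1.0, -0.0, 0.001]
wrist_force: [-0.3, -0.5, -0.0]
finger_gap: 85.2
gripper_force: 0.0
[616.46521993  14.18043962 174.57053844]
```

View pics/wrist6.png

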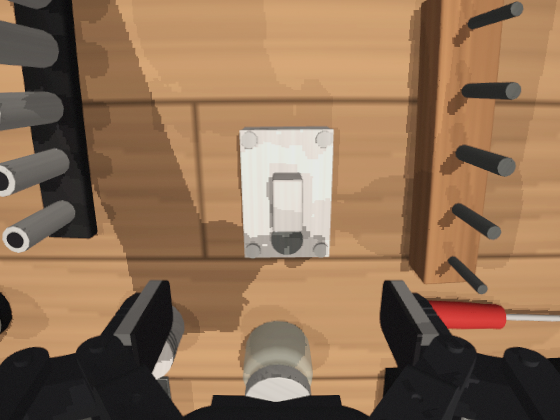

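The round-tag cover is centred at about (287,193), with corners (240,129), (333,129), (329,257), (243,257). The racks are well clear on both sides.

Run:
```python
from h import *
np.set_printoptions(precision=2,suppress=True)
w,v=load('wrist0.png'),load('wrist6.png')
b=[[329,257],[243,257],[240,129],[333,129]]
print(tri(w,[[297,117],[296,190],[186,190],[184,117]],v,b))
P=plane(v,b,30);print(P,P.mean(0));print([np.degrees(np.arctan2(e[1],e[0])) for e in (P[0]-P[3],P[1]-P[2],P[0]-P[1],P[3]-P[2])])
print(plane(v,[[273,181],[302,181],[303,234],[273,234]],56).mean(0))
s=ctrl.sense();q=s['tool_rot'];print(s['ee_pos'],np.degrees(2*np.arctan2(q[1],q[0])))
```

```text
[[667.    58.66  31.89   0.94]
 [667.92 -11.79  27.81   1.62]
 [562.1  -10.33  32.64   1.23]
 [563.37  58.48  26.97   0.62]]
[[667.65  59.37  30.  ]
 [667.27 -12.31  30.  ]
 [562.62 -11.14  30.  ]
 [562.92  58.28  30.  ]] [615.12  23.55  30.  ]
[np.float64(0.5924027943608853), np.float64(-0.6410641829623733), np.float64(89.69836291583958), np.float64(89.74640183793437)]
[616.5   23.95  56.  ]
[616.47  14.18 174.57] 179.61115430145463
```

Converted, 134.5 mm / 250 = 0.538, 9.5 mm / 250 = 0.038.

```bash
echo '[[0, 0, 0, 0.004, 0.038, 0.08, 85], [0, 0, 0, 0.004, 0.038, 0.24, 85], [0, 0, 0, 0.004, 0.038, 0.392, 85], [0, 0, 0, 0.004, 0.038, 0.496, 85], [0, 0, 0, 0.004, 0.038, 0.538, 85]]' > m.json && python3 -m crank m.json; echo '[[0, 0, 0, 0, 0, 0, 85], [0, 0, 0, 0, 0, 0, 85], [0, 0, 0, 0, 0, 0, 0], [0, 0, 0, 0, 0, 0, 0], [0, 0, 0, 0, 0, 0, 0]]' > m.json && python3 -m crank m.json;echo '[[0, 0, 0, 0, 0, 0, 0], [0, 0, 0, 0, 0, 0, 0], [0, 0, 0, 0, 0, 0, 0], [0, 0, 0, 0, 0, 0, 0]]' > m.json && python3 -m crank m.json
```

```text
time: 11.9
ee_pos: [612.7, 22.6, 36.9]
tool_rot: [0.004, 1.0, -0.001, -0.002]
wrist_force: [0.1, -0.3, -0.5]
finger_gap: 84.8
gripper_force: 0.0
time: 12.4
ee_pos: [615.2, 25.2, 40.6]
tool_rot: [0.002, 1.0, 0.0, 0.001]
wrist_force: [-0.6, 0.0, 1.5]
finger_gap: 43.8
gripper_force: 0.0
time: 12.8
ee_pos: [614.9, 24.9, 40.0]
tool_rot: [0.002, 1.0, -0.0, 0.001]
wrist_force: [-0.1, -0.2, 4.7]
finger_gap: 20.8
gripper_force: 60.6
```

Gripped. Lifting high (underside about 190 mm), carrying over the socket rack, then squaring up.

Converted, -192 mm / 250 = -0.768, -150 mm / 250 = -0.6.

```bash
echo '[[0, 0, 0, 0, 0, -0.08, 0], [0, 0, 0, 0, 0, -0.24, 0], [0, 0, 0, 0, 0, -0.42, 0], [0, 0, 0, 0, 0, -0.6, 0], [0, 0, 0, 0, 0, -0.768, 0]]' > m.json && python3 -m crank m.json; echo '[[0, 0, 0, 0.012, -0.072, 0, 0], [0, 0, 0, 0.036, -0.216, 0, 0], [0, 0, 0, 0.06, -0.376, 0, 0], [0, 0, 0, 0.084, -0.536, 0, 0], [0, 0, 0, 0.108, -0.696, 0, 0]]' > m.json && python3 -m crank m.json;echo '[[0, 0, 0, 0.024, -0.16, 0, 0], [0, 0, 0, 0.048, -0.32, 0, 0], [0, 0, 0, 0.072, -0.48, 0, 0], [0, 0, 0, 0.096, -0.64, 0, 0], [0, 0, 0, 0.12, -0.8, 0, 0]]' > m.json && python3 -m crank m.json;echo '[[0, 0, -0.0223, 0, -0.06, 0, 0], [0, 0, -0.0446, 0.002, -0.12, 0, 0], [0, 0, -0.0471, 0.002, -0.12, 0, 0], [0, 0, -0.0471, 0.002, -0.12, 0, 0], [0, 0, -0.0471, 0.002, -0.12, 0, 0]]' > m.json && python3 -m crank m.json
python3 - <<'E'
from h import *
cap('wrist','wrist7.png');cap('side','side7.png');cap('scene','scene7.png')
q=ctrl.sense()['tool_rot'];print(ctrl.sense()['ee_pos'],q,np.degrees(2*np.arctan2(q[1],q[0])))
f=lambda a:cv2.resize(a,(400,400),interpolation=cv2.INTER_CUBIC)
cv2.imwrite('pics/c7.png',np.hstack([f(load('wrist7.png')['pixels'][60:420,100:460]),f(load('side7.png')['pixels'][250:410,310:470])])[:,:,::-1])
E
```

```text
time: 13.3
ee_pos: [612.9, 25.2, 231.4]
tool_rot: [0.002, 1.0, 0.0, -0.001]
wrist_force: [0.7, 0.5, -2.2]
finger_gap: 21.0
gripper_force: 59.6
time: 13.8
ee_pos: [584.5, -149.8, 229.2]
tool_rot: [0.002, 1.0, 0.0, -0.002]
wrist_force: [0.9, 0.4, -2.9]
finger_gap: 20.7
gripper_force: 59.7
time: 14.3
ee_pos: [553.9, -349.2, 229.0]
tool_rot: [0.002, 1.0, 0.001, -0.002]
wrist_force: [1.2, 0.4, -2.7]
finger_gap: 21.0
gripper_force: 59.7
time: 14.8
ee_pos: [555.1, -376.3, 230.2]
tool_rot: [-0.072, 0.997, 0.001, -0.001]
wrist_force: [0.5, 0.1, -2.6]
finger_gap: 21.0
gripper_force: 59.6
[ 555.43792157 -376.93459854  231.15945726] [-7.25032186e-02  9.97368101e-01  3.92692601e-04  1.78938183e-05] 188.31555379569778
```

View pics/c7.png

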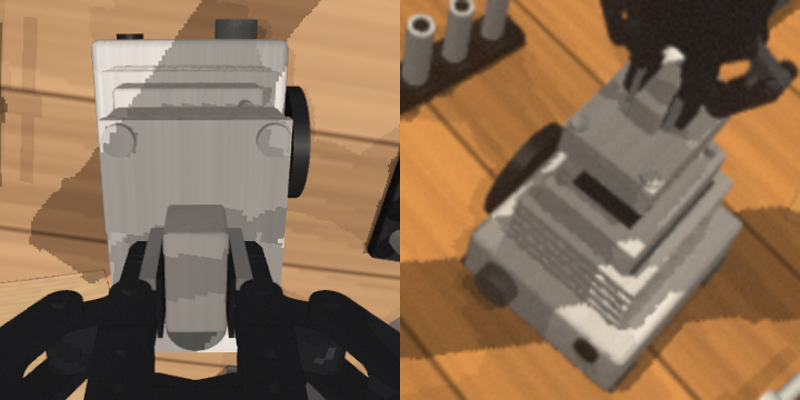

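The held cover sits over the seat in both views. Its far top edge is at tile (103,121)–(292,121). I'll compute the cover's centre from that edge, then the correction.

Run:
```python
from h import *
np.set_printoptions(precision=2,suppress=True)
v=load('wrist7.png'); s=ctrl.sense(); z=s['ee_pos'][2]-40+30
P=plane(v,np.array([[103,121],[292,121]])/(400/360)+[100,60],z); e=P[1]-P[0]; L=np.linalg.norm(e); y=e/L
x=np.array([y[1],-y[0],0]); print(P,L,'yaw',np.degrees(np.arctan2(x[1],x[0])))
a=np.radians(8.3); c=P.mean(0)+52*np.array([np.cos(a),np.sin(a),0]); print('centre',c,'tcp',s['ee_pos'])
d=np.array([557.2,-379.2])-s['ee_pos'][:2]; tx=np.array([np.cos(a),np.sin(a)])*-1; ty=np.array([-np.sin(a),np.cos(a)]); print('TCP shift to seat',d@tx,d@ty)
```

```text
[[ 509.59 -416.03  221.16]
 [ 499.84 -348.88  221.16]] 67.85469188041499 yaw 8.258610401808502
centre [ 556.17 -374.95  221.16] tcp [ 555.44 -376.93  231.16]
TCP shift to seat -1.41659730234626 -2.4960401130563343
```

Converted, 16 mm / 250 = 0.064, -2.8 mm / 250 = -0.0112.

```bash
echo '[[0, 0, 0, -0.0028, -0.0112, 0.02, 0], [0, 0, 0, -0.0028, -0.0112, 0.04, 0], [0, 0, 0, -0.0028, -0.0112, 0.056, 0], [0, 0, 0, -0.0028, -0.0112, 0.064, 0], [0, 0, 0, -0.0028, -0.0112, 0.064, 0]]' > m.json && python3 -m crank m.json;echo '[[0, 0, 0, 0, 0, 0, 0], [0, 0, 0, 0, 0, 0, 0], [0, 0, 0, 0, 0, 0, 0], [0, 0, 0, 0, 0, 0, 0], [0, 0, 0, 0, 0, 0, 0]]' > m.json && python3 -m crank m.json
python3 - <<'E'
from h import *
cap('wrist','wrist8.png');cap('side','side8.png');cap('scene','scene8.png')
q=ctrl.sense()['tool_rot'];print(ctrl.sense()['ee_pos'],q)
f=lambda a:cv2.resize(a,(400,400),interpolation=cv2.INTER_CUBIC)
cv2.imwrite('pics/c8.png',np.hstack([f(load('scene8.png')['pixels'][70:210,130:270]),f(load('side8.png')['pixels'][250:410,310:470])])[:,:,::-1])
E
```

```text
time: 15.45
ee_pos: [555.5, -381.1, 214.4]
tool_rot: [-0.072, 0.997, 0.0, -0.001]
wrist_force: [-0.8, 0.8, -4.3]
finger_gap: 20.9
gripper_force: 59.6
time: 15.95
ee_pos: [556.0, -381.4, 215.4]
tool_rot: [-0.072, 0.997, -0.0, 0.0]
wrist_force: [0.3, 0.1, -2.0]
finger_gap: 20.9
gripper_force: 59.6
[ 555.94404    -381.30450778  215.2642844 ] [-7.15977684e-02  9.97433586e-01  2.36369593e-05  1.24099518e-05]
```

View pics/c8.png

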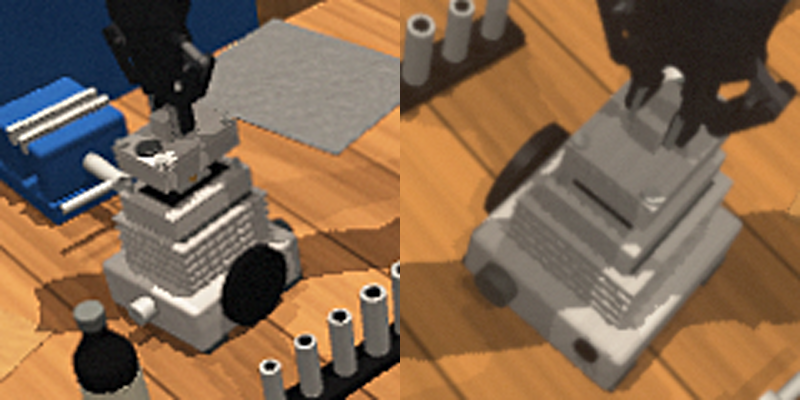

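The cover hovers level over the seat with a visible gap in both views. One last 2 mm sideways correction.

Converted, 1.8 mm / 250 = 0.0072, -1 mm / 250 = -0.004.

```bash
echo '[[0, 0, 0, -0.004, 0.0072, 0, 0], [0, 0, 0, -0.004, 0.0072, 0, 0], [0, 0, 0, -0.004, 0.0072, 0, 0], [0, 0, 0, -0.004, 0.0072, 0, 0], [0, 0, 0, -0.004, 0.0072, 0, 0]]' > m.json && python3 -m crank m.json;echo '[[0, 0, 0, 0, 0, 0, 0], [0, 0, 0, 0, 0, 0, 0], [0, 0, 0, 0, 0, 0, 0], [0, 0, 0, 0, 0, 0, 0], [0, 0, 0, 0, 0, 0, 0]]' > m.json && python3 -m crank m.json
python3 - <<'E'
from h import *
np.set_printoptions(precision=2,suppress=True)
print(ctrl.sense()['ee_pos'])
# tray check: reject cover still in tray (scene), top corners of the held cover via side/scene not needed
c=cap('wrist');cap('scene','scene9.png')
E
```

```text
time: 16.6
ee_pos: [556.6, -379.5, 215.3]
tool_rot: [-0.072, 0.997, -0.0, -0.0]
wrist_force: [0.0, 0.4, -2.7]
finger_gap: 20.6
gripper_force: 59.6
time: 17.1
ee_pos: [556.6, -379.4, 215.3]
tool_rot: [-0.072, 0.997, -0.0, 0.0]
wrist_force: [0.1, 0.7, -3.2]
finger_gap: 21.3
gripper_force: 59.6
[ 556.65 -379.45  215.28]
```

```bash
python3 -c "
from workcell import ctrl
print(ctrl.hand_in())"
```

```text
the job is handed in; nothing more can be done
None
```

The job is handed in with no verdict shown: the bar-tag cover lies flat, tag up and released in the reject tray, and the round-tag cover is still gripped, level and square, about 15 mm above the locating pins, centred on the seat to within about 1 mm by my measurements, after about 17 s of the 64 s allowed.

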